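# Cap and lock a centrifuge bucket

### The arm

A 6-joint arm with a two-finger parallel gripper is mounted at the origin on the work surface. World frame = base frame: x ahead of the robot, y to its left, z up, the work surface at z = 0. Lengths are in m, angles in rad, forces in N, time in s.
With the tool pointing down it reaches from about 0.275 to 0.825 m from the base axis. Payload 4.9 kg.
Tool frame: the origin (TCP) lies midway between the tips of the shut fingers; the grasp point (between the pads) lies 19 mm behind it; z points along the fingers, y is the line along which they close (so a half turn about z gives the same grasp; the last joint's range is limited). The gripper opens to 85 mm and grips with 20 to 120 N. Pads are 22 mm wide; open, the fingers measure 114 mm over their backs; the gripper's body (76 mm by 85 mm) begins 54 mm behind the grasp point. The pads swing forward as they close: fully open they stand 13 mm farther back than shut.
Start: joints at [-1.41, 0.326, -0.193, 1.052, 0, 1.437], TCP at [0.16, -0.526, 0.209] pointing down, gripper open.
Joint ranges: [-2.65, 2.65], [-0.97, 1.79], [-1.3, 1.35], [-1.93, 2.1], [-1.47, 1.37], [-3.14, 3.14]. Speed limits (rad/s): [2.57, 2.57, 3.14, 3.14, 3.14, 3.14].

### API

Orientations are given as a unit quaternion [x, y, z, w].
In Python, from cell import bot, imaging gives the robot as it stands. The module is installed in compiled form; this text tells all that it offers. Calls block until the motion is done:
- bot.goto(position, orientation): joint-space move of the TCP to a pose.
- bot.movel(position, frame=None, feed=0.15, contact_N=None): straight line of the TCP; frame=None keeps the orientation; feed is the mean speed in m/s. With contact_N (N) it stops when the force on the tool has changed by that much, and returns True; else False.
- bot.movej(angles): joint-space move.
- bot.open_gripper() and bot.close_gripper(): open the fingers fully, or close them until they stop; the grip force is fixed at half the most.
- bot.sleep(seconds).
- bot.ik(position, orientation): joint angles nearest the present ones, or None.
- bot.observe(): the state.
- imaging.snapshot(name): name is "side" or "top"; returns a dict with "image" (480x640x3 uint8, red, green, blue), "fx", "fy", "cx", "cy" (pixels), "eye" and "orientation" of the camera in the world. Camera axes: x right, y up, looking along -z (the intrinsics and any distortion apply to the point x, -y, -z); pixel columns grow to the right and rows downward; lengths in m; the calibration is good to about 2 mm. A picture is of the moment at which its call begins. There is no depth.
A pose or a line that the arm cannot do raises bot.PlanningError and nothing moves.
- bot.close_job(): hands the job in; it is judged then, once.
The state is a dict: "time": time; "joints": joint angles; "joint_vel": joint speeds; "effort": joint torques, N m; "position": TCP position; "orientation": TCP orientation; "force": force on the tool from outside, world axes, zero at the start; "moment": the same for the moment, N m; "grip_width": finger opening in m; "finger_force": force on a finger pad.
Only numpy, scipy, OpenCV 4.12 (cv2) and the standard library are available. Lean on these libraries where they do the work, as an engineer would, in place of code of your own. Each camera call takes 0.05 s, during which the arm holds its last target. There are 200 camera calls.

### The job

Close the clamped, loaded centrifuge bucket with the large bayonet cap: feel its lugs into the slots of the bucket's mouth, push it in gently against the sprung seal without forcing it, turn it clockwise (seen from above) to the stop and let it rise into lock. Leave the cap locked on level and let go of it, and leave the small cap and everything else on the bench where it is.

Things in the scene. Friction and masses are not known exactly. Their poses are not given: they have to be found in the camera images.
- cap_mid (a point): Large grey plastic bayonet cap, loose on the bench, right way up, 56 mm tall, 0.16 kg. Point on its axis, half-way up (28 mm above its underside), z up. Flange 102 mm across, top face 2 mm below this point; thin skirt at its rim down to 15 mm below. Grip bar on top along x: 84 mm long, 22 mm wide (y), from the flange to 28 mm above this point.
- cap: The same cap, same axes; origin at the centre of its underside, 28 mm below cap_mid. Nose of 72 mm diameter with a tapered foot, flange underside 20 mm up. Four lugs on the nose at the x, y, -x, -y axes, 10 mm wide, out to 42 mm from the axis, 5 to 10 mm above the underside. The bar lies over two lugs; it fits alike at every quarter turn.
- stand: Fixed stand: base plate 130 mm square, 12 mm thick, and a clamp band on two pillars with a small lever on its y side, gripping an upright aluminium centrifuge bucket of 94 mm outer diameter loaded with blood tubes. Origin: centre of the plate's underside, on the bucket's axis, z up. It carries the bucket, which slips round in the clamp only above 0.8 N m.
- mouth (a point): Centre of the bucket's mouth, level with its top, 137 mm above the bench; axes of the stand, NOT of the bucket. Steel collar, bore 75 mm, with four slots 14 mm wide a quarter turn apart. Their angle is not measured: one is within 0.35 rad either side of each axis (x, y, -x, -y). Between slots the cap's nose enters 5 mm and its lugs rest on the collar (cap_mid 23 mm up).
- seal (a point): Fixed point on the mouth's axis, 11.5 mm below the mouth: top of the sprung sealing ring at rest. With the lugs within about 0.05 rad of the slots the cap drops until its nose is here (cap_mid 16.5 mm above the mouth). The ring pushes back 4.5 N at first, 1.5 N more per mm, 8 mm travel. 5.5 to 7.5 mm in (13 to 16 N) the lugs pass below the collar and can turn.
- lock (a point): Where cap_mid ends when locked: on the axis, 13.5 mm above the mouth. Pushed in (cap_mid 11 mm or less above the mouth) the cap turns only clockwise from above, to a hard stop 0.73 rad from the slots. From 0.61 rad on, let up, the ring lifts it 2.5 mm into lock pockets. Let up earlier it stays at 11 mm, not locked. Over 60 N between cap and bucket is forcing.
- smallcap_mid (a point): A smaller cap of the same make (flange 71 mm, bar 59 mm long and 15 mm wide, two lugs), for another bucket; not to be used. Half-way up, 28 mm above the bench. It and the large cap may lie in either of the two places.
- rack_mid (a point): Wire rack with blood tubes, 244 x 104 mm, 108 mm high with the tubes; bystander. Point on its axis 35 mm up, x along its length.
- spray_mid (a point): Spray bottle, 72 mm diameter, 190 mm tall; bystander. Point half-way up.
- waterbottle_mid (a point): Water bottle, 66 mm diameter, 210 mm tall; bystander. Point half-way up.
- marker_mid (a point): Marker pen lying flat, 125 mm long along x, 17 mm thick; bystander. Point at its middle.
- jar_mid (a point): Specimen jar with white lid, 64 mm diameter, 62 mm tall; bystander. Point half-way up.
- dish_mid (a point): Shallow steel dish 200 x 130 x 28 mm; bystander. Point half-way up, x along its length.
Things that resemble listed ones, but are neither listed nor needed, are in the scene too. What is shaped like the cap but green is not meant.

How it is judged:
By the outcome, as a careful person would: the job done as asked, in the order asked, and still so for the second after the job is handed in, with the robot touching nothing.
It also fails if it takes over 72 s, if anything falls off the work surface, if the arm or the gripper's body presses on something with over 40 N, if the wrist force passes 120 N, or if a joint passes its speed limit or range.

## Working session

There is one attempt and no reset: what is moved stays moved. The work goes in short steps, each a Python script; the robot and the scene stay as the last script left them, time stands still between calls to the robot, and variables do not carry over. Pictures are saved under pics/ and viewed, at most 10 in all, crops included, and the job is handed in when it is done.

```bash
mkdir -p pics
python3 - <<'E'
from cell import bot, imaging
import cv2,json
for n in("side","top"):
    s=imaging.snapshot(n); cv2.imwrite(f"pics/{n}0.png",s["image"][...,::-1])
    print({k:(v if not hasattr(v,'tolist') else v.tolist()) for k,v in s.items() if k!="image"})
o=bot.observe();print(o)
E
```

```text
{'fx': 500.23038419081047, 'fy': 500.23038419081047, 'cx': 322.85518085439537, 'cy': 240.47113298229476, 'eye': [0.11077213102419396, 0.7566703826242309, 0.9588225100973427], 'orientation': [-0.10074396462348381, 0.37863413375812577, 0.8959064738344535, -0.20937630354625006]}
{'fx': 523.7657449343711, 'fy': 523.7657449343711, 'cx': 322.1144225152708, 'cy': 237.47488286255052, 'eye': [0.36708084420770665, -0.03676400983111979, 1.452872248532145], 'orientation': [-0.043196863549079985, 0.04603114972644887, 0.7072442959054845, -0.7041453473137055]}
{'time': 0.1, 'joints': array([-1.41020717e+00,  3.26866018e-01, -1.93479968e-01,  1.05198823e+00,
        1.75346419e-05,  1.43657671e+00]), 'joint_vel': array([ 0.0004369 , -0.00041618,  0.00252647,  0.0003999 , -0.00061427,
        0.00185587]), 'effort': array([ 6.56384054e-04, -4.44242764e+01,  2.63036764e+01,  7.97597895e-03,
       -9.33933984e-05, -6.52304664e-06]), 'position': array([ 0.15972416, -0.52572486,  0.20798368]), 'orientation': array([ 9.89155339e-01,  1.46871116e-01, -1.37147291e-06, -7.68990904e-04]), 'force': array([0.35021116, 0.63438384, 0.02968562]), 'moment': array([ 0.0169234 ,  0.03290008, -0.01668356]), 'finger_force': 0.0, 'grip_width': 0.08556491489341704}
```

View pics/side0.png

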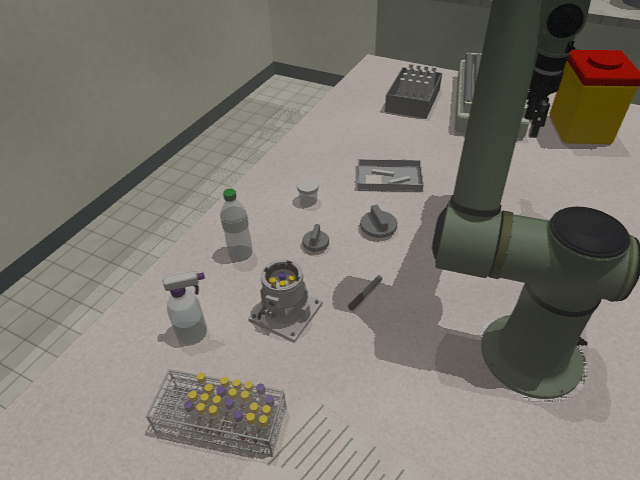

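View pics/top0.png

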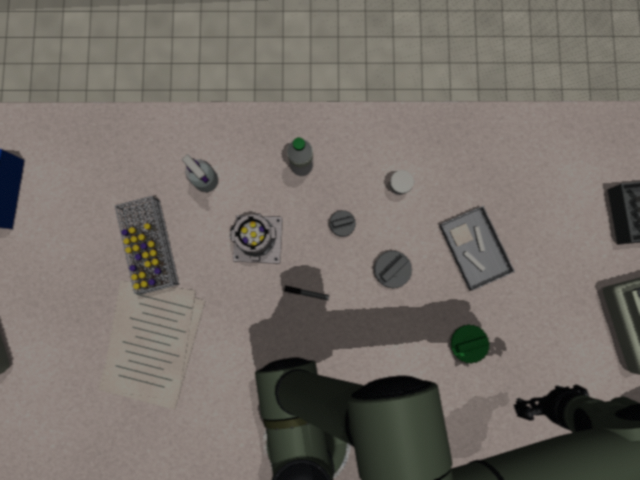

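Candidates for the cap in the top view: grey at (392,268), smaller grey at (342,223) and green at (469,343). The grey one at (392,268) fits because it is the larger of the two grey caps. I'll confirm it and the mouth in one enlarged composite.

Run:
```python
import cv2,numpy as np
t=cv2.imread("pics/top0.png");s=cv2.imread("pics/side0.png")
def c(im,x,y,w=40,h=30): return cv2.resize(im[y-h:y+h,x-w:x+w],(400,300),interpolation=cv2.INTER_CUBIC)
cv2.imwrite("pics/comp.png",np.vstack([np.hstack([c(t,375,250),c(t,253,234)]),np.hstack([c(s,365,230),c(s,283,285)])]))
```

```text
(no output)
```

View pics/comp.png

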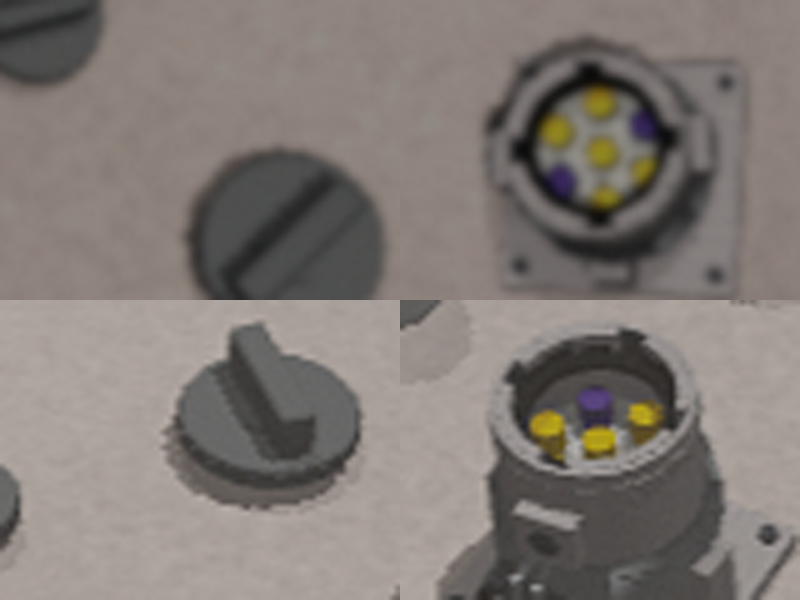

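Composite: the top-left and bottom-left panels show the large grey cap, with its flange centre at about top px (392.3,268.8) and the bar diagonal. It is larger than the other grey cap and not green. The four bucket slots are visible at top px ~(251,218), (237,233), (266,231), (252,247), and at side px ~(267,270), (289,263), (297,278), (273,288).

```bash
cat > h.py <<'E'
import numpy as np
from scipy.spatial.transform import Rotation as R
from cell import bot, imaging
CAM={'side':((500.230,322.855,240.471),[0.110772,0.756670,0.958823],[-0.100744,0.378634,0.895906,-0.209376]),
'top':((523.766,322.114,237.475),[0.367081,-0.036764,1.452872],[-0.043197,0.046031,0.707244,-0.704145])}
def ray(n,p):
    (f,cx,cy),e,q=CAM[n]; d=R.from_quat(q).apply([(p[0]-cx)/f,-(p[1]-cy)/f,-1]); return np.array(e),d/np.linalg.norm(d)
def tri(ps,pt):
    A=[];b=[]
    for n,p in(('side',ps),('top',pt)):
        e,d=ray(n,p);M=np.eye(3)-np.outer(d,d);A.append(M);b.append(M@e)
    A=np.vstack(A);b=np.hstack(b);x=np.linalg.lstsq(A,b,rcond=None)[0];return x,np.linalg.norm(A@x-b)
def onz(n,p,z):
    e,d=ray(n,p);return e+d*(z-e[2])/d[2]
def proj(n,X):
    (f,cx,cy),e,q=CAM[n];v=R.from_quat(q).inv().apply(np.asarray(X)-e);v=np.atleast_2d(v)
    return np.c_[cx+f*v[:,0]/-v[:,2],cy-f*v[:,1]/-v[:,2]]
def down(yaw): # tool z down, tool y at angle yaw+90deg; tool x along yaw
    return (R.from_euler('z',yaw)*R.from_euler('x',np.pi)).as_quat()
E
python3 - <<'E'
from h import *
def C(n,X,Y):
    o={'tc':(0,0,335,220),'tm':(400,0,213,204),'sc':(0,300,325,200),'sm':(400,300,243,255)}[n]
    return ((X-o[0]+.5)/5-.5+o[2],(Y-o[1]+.5)/5-.5+o[3])
tb=[C('tm',*p) for p in((590,70),(520,148),(597,215),(667,135))]
sb=[C('sm',*p) for p in((518,375),(552,463),(672,415),(632,338))]
for z in(.137,.132):
  T=np.array([onz('top',p,z) for p in tb]);S=np.array([onz('side',p,z) for p in sb]);print(z,'top',T.mean(0),'side',S.mean(0))
  for Q in(T,S): 
    a=np.arctan2(*(Q-Q.mean(0))[:,[1,0]].T);print(np.round((a+np.pi/4)%(np.pi/2)-np.pi/4,3))
print('mouth tri',tri(np.mean(sb,0),np.mean(tb,0)))
print('flange',tri(C('sc',269,415),C('tc',288,246)))
print('bar',tri(C('sc',272,373),C('tc',304,241)))
for n,k,z,p,q in(('side','sc',.056,(247,326),(297,420)),('top','tc',.056,(337,183),(240,275))):
    d=onz(n,C(k,*p),z)-onz(n,C(k,*q),z);print('bar ang',np.arctan2(d[1],d[0])%np.pi,np.linalg.norm(d))
E
```

```text
0.137 top [0.54891524 0.13697906 0.137     ] side [0.54767244 0.13775134 0.137     ]
[0.061 0.08  0.06  0.09 ]
[0.087 0.078 0.155 0.064]
0.132 top [0.54960617 0.13763924 0.132     ] side [0.55033056 0.13398581 0.132     ]
[0.061 0.08  0.06  0.09 ]
[0.087 0.078 0.155 0.064]
mouth tri (array([0.548738  , 0.13704736, 0.13532128]), np.float64(0.0005255481730089551))
flange (array([ 0.46139932, -0.23414368,  0.02258388]), np.float64(0.0002031285340363572))
bar (array([ 0.4626984 , -0.23896892,  0.04928571]), np.float64(0.00041689440459848927))
bar ang 2.2982849671011265 0.08204499715464597
bar ang 2.317699209283637 0.07211146620076013
```

Run:
```python
from h import *
import cv2
q=down(2.31);p=np.array([.4617,-.235,.032])
bot.goto(p+[0,0,.09],q);print(bot.observe()['joints'])
print(bot.movel(p,feed=.1,contact_N=8));print(bot.observe()['position'])
bot.close_gripper();o=bot.observe();print(o['grip_width'],o['finger_force'],o['force'])
bot.movel(p+[0,0,.2],feed=.2)
q=down(3.21);bot.goto([.5483,.1373,.27],q)
o=bot.observe();print(o['time'],o['grip_width'],o['position'],o['joints'],o['force'],o['moment'])
ims=[imaging.snapshot(n)['image'] for n in('side','top')]
for n,i in zip(('side','top'),ims): cv2.imwrite(f'pics/{n}1.png',i[...,::-1])
def c(im,x,y,w=50,h=75): return cv2.resize(im[y-h:y+h,x-w:x+w,::-1],(400,600),interpolation=cv2.INTER_CUBIC)
a=proj('side',[.5483,.1373,.19])[0];b=proj('top',[.5483,.1373,.19])[0];print(a,b)
cv2.imwrite('pics/comp1.png',np.hstack([c(ims[0],int(a[0]),int(a[1])),c(ims[1],int(b[0]),int(b[1]))]))
```

```text
[-6.14464197e-01  3.45114153e-01 -4.04141902e-01  8.20908579e-01
 -3.07792021e-04  2.18539521e-01]
False
[ 0.46211507 -0.23539367  0.03251009]
0.018326279773199932 58.633023127913475 [-2.67151574 -0.83302994  4.80383523]
5.9583 0.018229445454552042 [0.54829449 0.13625839 0.26966427] [ 1.13259853e-01  3.23679340e-01 -3.95970713e-02  1.20814925e+00
 -5.56993587e-04  4.64236483e-02] [ 0.46867     0.01008853 -2.19125152] [-0.01055745 -0.0142877   0.02878488]
[279.22206307 257.12458528] [248.32750428 229.25601495]
```

View pics/comp1.png

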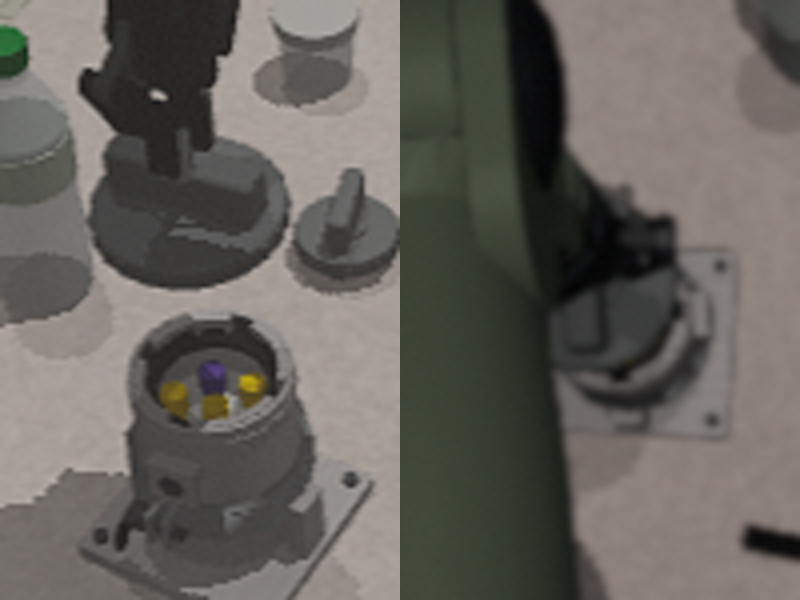

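Side (left panel): the cap is held level, flange extents x≈90..290 and y≈137..287 in the crop, bar from x≈103 to 268. The bucket is below it with its slots visible. The top view is mostly hidden by the arm.

Run:
```python
from h import *
import cv2
from scipy.optimize import least_squares
im=cv2.imread('pics/side1.png')
t=np.linspace(0,2*np.pi,200)
def out(x,y,zt,r=.051):
    c=np.c_[x+r*np.cos(t),y+r*np.sin(t)]
    return np.vstack([proj('side',np.c_[c,0*t+zt]),proj('side',np.c_[c,0*t+zt-.013])])
def bd(p): 
    o=out(p[0],p[1],.2632);return np.r_[o.min(0)[0],o.max(0)[0],o.max(0)[1],o.min(0)[1]]
m=lambda X:(X+.5)/4-.5
obs=np.r_[229+m(90),229+m(290),182+m(287),182+m(137)]
r=least_squares(lambda p:bd(p)-obs,[.548,.137]);print('cap',r.x,r.fun, 'tcp .5483 .1363')
big=cv2.resize(im[182:332,229:329],(800,1200),interpolation=cv2.INTER_CUBIC)
def draw(P,col):
    P=(P-[229,182]+.5)*8-.5;cv2.polylines(big,[P.astype(int).reshape(-1,1,2)],False,col,1)
o=out(*r.x,.2632);draw(o[:200],(0,0,255));draw(o[200:],(0,0,255))
for rad,z in((.0375,.137),(.047,.137)):
    draw(proj('side',np.c_[.5477+rad*np.cos(t),.1378+rad*np.sin(t),0*t+z]),(0,255,0))
cv2.imwrite('pics/ov.png',cv2.resize(big[200:950],(640,600)))
```

```text
cap [0.54961789 0.13618246] [-0.06966029  0.06897695  0.47004173 -0.55070929] tcp .5483 .1363
```

View pics/ov.png

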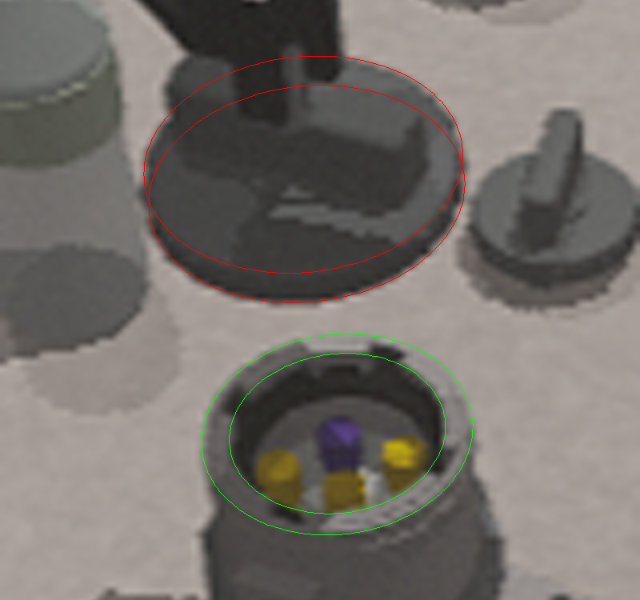

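Run:
```python
from h import *
p=[.5464,.1379]
bot.movel(p+[.185],feed=.15);f0=bot.observe()['force']
hit=bot.movel(p+[.155],feed=.02,contact_N=4);o=bot.observe()
print(hit,o['position'],o['force']-f0,o['moment'],o['time'],bot.observe()['grip_width'])
```

```text
True [0.54639489 0.13727347 0.16368008] [ 0.83852956 -0.84109215  5.56902455] [-0.15530031 -0.02536396 -0.00422087] 7.7833 0.01768269375563079
```

Run:
```python
from h import *
p=[.5464,.1379]
for d in(.06,-.06,.12,-.12,.18,-.18,.24,-.24):
    bot.movel(p+[.166],feed=.03)
    bot.movel(p+[.1655],frame=down(3.21+d),feed=.02)
    f0=bot.observe()['force']
    hit=bot.movel(p+[.155],feed=.015,contact_N=4);o=bot.observe()
    print(d,hit,o['position'],o['force']-f0,o['moment'],o['time'])
    if o['position'][2]<.1605: break
```

```text
0.06 True [0.5463817  0.13743074 0.16387859] [-0.43479135 -0.58103986  5.76052762] [-0.11445162  0.07177846  0.04529141] 8.5917
-0.06 True [0.5463406  0.13741264 0.16393468] [ 1.09268085 -0.06374761  5.41096283] [-0.13232307  0.04884236 -0.02550196] 9.4083
0.12 True [0.54656431 0.13733985 0.16407526] [ 0.4214574  -1.56540049  6.24704212] [-0.12461977 -0.01676524 -0.01524056] 10.2917
-0.12 True [0.54627121 0.13736137 0.16413314] [-0.12597579 -1.43508074  4.524551  ] [-0.13834611  0.01343865 -0.00207385] 11.225
0.18 True [0.54653871 0.13734807 0.1641972 ] [ 0.18302542 -2.01239911  5.31357267] [-0.15608317 -0.05563479 -0.02356997] 12.2167
-0.18 True [0.54630513 0.13735598 0.164184  ] [-1.58330088 -0.49070828  4.80219946] [-0.12207861  0.03938831  0.05298636] 13.2667
0.24 True [0.54652667 0.13728557 0.16422083] [-0.04963622 -0.39399149  5.15249357] [-0.23115534 -0.01884123  0.03555759] 14.375
-0.24 True [0.54625736 0.13737676 0.16423385] [-0.22525706 -0.65087107  6.01200569] [-0.17108265  0.00456786  0.02027035] 15.5417
```

Run:
```python
from h import *
p=[.5464,.1386]
bot.movel(p+[.166],feed=.03)
y0=3.21-.12
bot.movel(p+[.1655],frame=down(y0),feed=.02)
f0=bot.observe()['force']
for k in range(11):
    y=y0+.025*k
    if k: bot.movel(np.r_[p,bot.observe()['position'][2]+.0004],frame=down(y),feed=.02)
    hit=bot.movel(p+[.155],feed=.015,contact_N=4);o=bot.observe()
    e=R.from_quat(o['orientation'])*R.from_euler('x',np.pi)
    print(round(y-3.1416,3),hit,e.as_euler('zyx').round(3),o['position'].round(4),(o['force']-f0).round(1),o['moment'].round(2),round(o['time'],1))
    if o['position'][2]<.161: break
```

```text
-0.052 True [ 3.089e+00  0.000e+00 -2.000e-03] [0.5463 0.1378 0.1644] [-0.6 -0.8  4.9] [-0.16 -0.01  0.05] 16.3
-0.027 True [ 3.114e+00 -0.000e+00 -2.000e-03] [0.5466 0.1376 0.1642] [0.5 0.  5.8] [-0.17  0.02 -0.01] 16.8
-0.002 True [ 3.139e+00 -1.000e-03 -2.000e-03] [0.5467 0.1375 0.1643] [-1.4  0.7  4. ] [-0.18 -0.03 -0.07] 17.3
0.023 True [-3.12e+00 -1.00e-03 -2.00e-03] [0.5467 0.1374 0.1643] [-0.4  0.4  3.9] [-0.2  -0.14 -0.05] 17.8
0.048 True [-3.094e+00 -1.000e-03 -2.000e-03] [0.5467 0.1374 0.164 ] [0.9 0.7 2. ] [-0.06 -0.19 -0.03] 18.3
0.073 True [-3.069e+00 -0.000e+00 -3.000e-03] [0.5466 0.1373 0.1579] [0.3 0.  3.5] [-0.32 -0.14 -0.04] 19.1
```

```bash
cat >> h.py <<'E'
def show(tag,o):
    print(tag,o['position'].round(4),R.from_quat(o['orientation']).as_euler('zyx').round(3)[0],o['force'].round(1),o['moment'].round(2),round(o['grip_width'],4),round(o['time'],1))
E
python3 - <<'E'
from h import *
p=[.5464,.1383]
show('0',bot.observe())
for z in (.1545,.1525,.1513,.1507):
    hit=bot.movel(p+[z],feed=.015,contact_N=14);o=bot.observe();show(hit,o)
    if hit or o['force'][2]>15: break
E
```

```text
0 [0.5466 0.1373 0.1579] 3.069 [ 0.9 -1.2  1.6] [-0.32 -0.14 -0.04] 0.018 19.1
False [0.547  0.1376 0.1552] 3.07 [-1.1 -5.   6. ] [-1.02  0.01 -0.06] 0.0178 19.5
False [0.5471 0.1375 0.1536] 3.07 [-0.2 -4.8  8.2] [-1.04  0.13  0.05] 0.0177 19.7
False [0.5472 0.1373 0.1526] 3.07 [-1.2 -5.5 10. ] [-1.13  0.27  0.04] 0.0182 20.0
False [0.5472 0.1373 0.1522] 3.07 [-0.7 -5.7 10.6] [-1.27  0.3  -0.03] 0.0177 20.2
```

Run:
```python
from h import *
p=[.5464,.1373]
for z in (.1500,.1493,.1487):
    hit=bot.movel(p+[z],feed=.015,contact_N=14);o=bot.observe();show(hit,o)
    if o['force'][2]>12.8: break
```

```text
False [0.5472 0.1369 0.1515] 3.07 [-1.9 -4.4 11. ] [-0.8   0.34 -0.04] 0.018 20.5
False [0.5472 0.1368 0.151 ] 3.07 [-1.9 -4.  12.9] [-0.89  0.39  0.04] 0.0179 20.7
```

Run:
```python
from h import *
p=[.5464,.1368,.1493]; y0=3.2146
for d in (.05,.1,.2,.35,.5,.6,.66,.7,.73,.76,.79):
    bot.movel(p,frame=down(y0-d),feed=.02);o=bot.observe();show(d,o)
    if abs(o['moment'][2])>.45 or o['force'][2]<9 or o['force'][2]>25: break
```

```text
0.05 [0.5469 0.1366 0.1509] 3.119 [-1.8 -3.9 11.4] [-0.65  0.52  0.14] 0.0183 21.0
0.1 [0.5468 0.1367 0.1508] -3.115 [-2.3 -4.1 11.9] [-0.71  0.62  0.13] 0.0182 21.2
0.2 [0.5468 0.1369 0.1509] -3.014 [-2.9 -3.2 12.5] [-0.52  0.53  0.06] 0.0181 21.5
0.35 [0.5465 0.1371 0.1508] -2.865 [-2.3 -2.3 12.7] [-0.45  0.59  0.01] 0.018 21.8
0.5 [0.5466 0.1371 0.1508] -2.715 [-3.2 -2.4 11.2] [-0.51  0.55  0.07] 0.0179 22.1
0.6 [0.5466 0.1371 0.1508] -2.615 [-2.4 -4.6 12. ] [-0.45  0.58  0.11] 0.0182 22.3
0.66 [0.5467 0.1371 0.1508] -2.555 [-2.7 -2.8 11.4] [-0.51  0.49  0.11] 0.018 22.6
0.7 [0.5467 0.1372 0.1508] -2.515 [-3.4 -3.2 12.1] [-0.44  0.54  0.17] 0.0183 22.8
0.73 [0.5467 0.1373 0.1508] -2.485 [-3.8 -2.4 11.9] [-0.4   0.54  0.17] 0.018 23.1
0.76 [0.5467 0.1372 0.1509] -2.456 [-3.  -2.7 11.7] [-0.43  0.51  0.4 ] 0.0181 23.3
0.79 [0.5468 0.1371 0.1509] -2.427 [-2.9 -3.3 12.2] [-0.52  0.51  0.61] 0.0184 23.6
```

Hard stop felt (moment 0.61 N m at 0.77 rad). I'll ease the twist, let the cap rise, then release.

Run:
```python
from h import *
import cv2
p=[.5464,.1368]
bot.movel(p+[.1493],frame=down(3.2146-.755),feed=.02);show('ease',bot.observe())
for z in(.1515,.1535,.1545,.1553):
    bot.movel(p+[z],feed=.015);o=bot.observe();show(z,o)
    if o['force'][2]<-2.5: break
```

```text
ease [0.5468 0.1372 0.1508] -2.461 [-2.6 -1.9 11.7] [-0.48  0.5   0.32] 0.0182 23.8
0.1515 [0.5466 0.1371 0.1525] -2.461 [-1.7 -3.4  9.2] [-0.46  0.26  0.3 ] 0.0185 24.1
0.1535 [0.5466 0.1371 0.154 ] -2.46 [-1.4 -1.9  6.5] [-0.38  0.14  0.3 ] 0.0183 24.4
0.1545 [0.5464 0.137  0.1543] -2.46 [ 0.6 -2.3  1.6] [-0.34 -0.27  0.34] 0.018 24.7
0.1553 [0.5463 0.1369 0.1544] -2.46 [ 3.5 -0.9 -7.3] [-0.12 -0.86  0.33] 0.0182 24.9
```

Run:
```python
from h import *
import cv2
p=[.5464,.1368]
bot.movel(p+[.1544],feed=.015);show('pre',bot.observe())
bot.open_gripper();show('open',bot.observe())
bot.movel(p+[.27],feed=.1)
bot.goto([.35,-.3,.3],down(2.46));show('away',bot.observe())
i=[imaging.snapshot(n)['image'][...,::-1] for n in('side','top')]
c=lambda im,x,y,w=40,h=60: cv2.resize(im[y-h:y+h,x-w:x+w],(400,600),interpolation=cv2.INTER_CUBIC)
cv2.imwrite('pics/fin.png',np.hstack([c(i[0],283,275),c(i[1],253,234)]))
```

```text
pre [0.5464 0.1369 0.1544] -2.46 [ 1.7 -0.8 -3.1] [-0.14 -0.59  0.27] 0.0182 25.2
open [0.5464 0.1368 0.1544] -2.46 [ 0.5 -0.2  0.2] [ 0.   -0.05 -0.  ] 0.0852 25.8
away [ 0.3505 -0.2995  0.2999] -2.461 [-0.2  0.7  0.2] [-0.02 -0.04  0.01] 0.0856 28.9
```

View pics/fin.png

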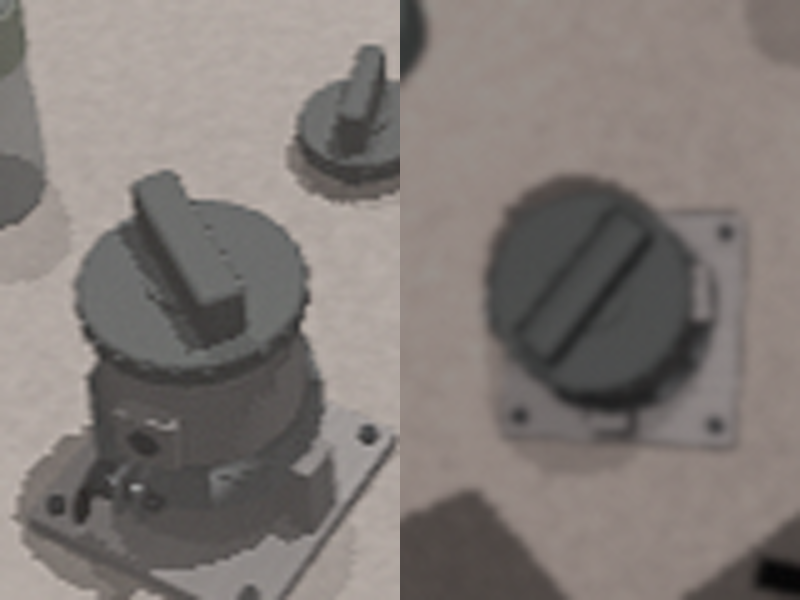

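The cap sits level on the bucket (crop ~(195,280) side, ~(590,290) top). Its bar is turned to the locked angle, the gripper is clear and the small cap is undisturbed.

```bash
python3 -c "
from cell import bot
print(bot.close_job())"
```

```text
the job is handed in; nothing more can be done
None
```

The large cap is locked on the bucket: turned clockwise to the hard stop, risen about 3.5 mm, held against a light pull, and let go level. I saw the small cap still in place, and the job is handed in at about 29 s.

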